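# Latch the blue instrument case

### The job

The blue instrument case is packed: swing the wire loop of its draw latch over onto the brass keeper on the lid, then push the latch lever back and down until it snaps flat and clamps the lid. The grey case is still waiting for its meter, so leave its latch open as it is.

Things in the scene. Friction and masses are not known exactly. Their poses are not given: they have to be found in the camera images.
- blue_case: Blue case fixed to the table, 145 mm deep (x), 220 wide (y), 150 tall, standing on its hinge side, seam and draw latch on top. A like grey case stands beside it; they change sides. Origin on the table under the seam's middle; z up, y along the seam, x from base half (x -85 to 0) to lid half (4 to 60). Lever pivot at x -20, z 164, y 0, between cheeks at y +-26 to +-34, tops z 175.
- blue_lever (a joint): Blue case's lever: steel plate 30 mm wide, 5 thick, red tip 54 mm from its pivot. 0 = closed, level, tip to case -x, top face z 169.5 mm; positive = raised, 1.57 upright, more leans to the lid. Starts 1.9 to 2.25, stop 2.3; light friction holds it. Tip in case frame: x = -20 - 54 cos a, z = 164 + 54 sin a. Loop hooked: tip push up to 5 N; over center below 0.35, above it springs back.
- blue_bar (a point): Middle of the cross bar of the blue case's wire loop: 7 mm steel rod, loop 49 mm wide, 66 mm from its pivot (on the lever, 18 mm from the lever's pivot) to the bar, which lies along case y. At the start it stands above the lever, leaning 10 to 35 deg back to case -x on a stop. Free and light: pushed to +x past upright, it falls over the keeper. The lever, being shorter, passes through it.
- blue_keeper (a point): Where the bar's middle lies when hooked: on the +x side of the brass keeper, 3.5 mm above its foot plate on the lid (about x 28, z 156 mm in the case frame, x 33 while ajar). The keeper is a hook 30 mm wide (y), 3 thick, leaning to +x, its top 10 mm higher than this point. Keeper and loop are centred on the lever (y 0).
- blue_lid (a joint): Opening angle of the blue case's lid about its hinge at the foot of the case: 0.03 = ajar, pushed open by the springy gasket (about 5 mm at the top); about 0 = clamped by the latch.
- grey_bar (a point): Middle of the cross bar of the like wire loop on the grey case, whose latch is just as open and must stay so.

How it is judged (in metres and radians):
On the way:
1. with the lever still raised, the blue case's loop lies down over the keeper (value of joint blue_lever above 1 rad and z of blue_bar in the frame of blue_case below 0.167 m and x of blue_bar in the frame of blue_case above 0.028 m), for 0.2 s.
At the end, for the whole second after the job is handed in: The blue case's lever is down flat (within 0.15 rad), the loop's bar lies low behind the keeper (its middle below 163 mm and beyond x 22 mm in the case frame), and the lid is drawn shut (below 0.015 rad); the grey case's loop has not been moved by more than 30 mm (value of joint blue_lever below 0.15 rad and value of joint blue_lid below 0.015 rad and z of blue_bar in the frame of blue_case below 0.163 m and x of blue_bar in the frame of blue_case above 0.022 m); the robot touches nothing.
It fails at once if the grey case's latch was moved (its loop's bar by more than 30 mm) (distance of grey_bar from where it was at the start of the episode above 0.03 m).
It also fails if it takes over 42 s, if anything falls off the work surface, if the arm or the gripper's body presses on something with over 40 N, if the wrist force passes 120 N, or if a joint passes its speed limit or range.

### The arm

A 6-joint arm with a two-finger parallel gripper is mounted at the origin on the work surface. World frame = base frame: x ahead of the robot, y to its left, z up, the work surface at z = 0. Lengths are in mm, angles in rad, forces in N, time in s.
With the tool pointing down it reaches from about 325 to 900 mm from the base axis. Payload 6.1 kg.
Tool frame: the origin (TCP) lies on the centre line of the jaws, within the pads' length; the fingertips stand 14 mm ahead of it and the grasp point (between the pads) lies 5 mm behind it (r.tcp_to_tips is the distance from the TCP to the fingertips, in mm); z points along the fingers, x is the direction in which the jaws open and shut, and the axes are right-handed (so a half turn about z gives the same grasp; the last joint's range is limited). The gripper opens to 85 mm and grips with 20 to 120 N. Pads are 22 mm wide; open, the fingers measure 114 mm over their backs; the gripper's body (76 mm by 85 mm) begins 54 mm behind the grasp point. The pads swing forward as they close: fully open they stand 13 mm farther back than shut.
Start: joints at [1.105, 0.22, 1.526, -0, 1.395, -0.126], TCP at [208.31, 589.256, 245.3] pointing down, gripper open.
Joint ranges: [-2.98, 2.98], [-0.91, 2.08], [0.09, 2.57], [-1.24, 4.39], [0.2, 2.65], [-2.68, 2.68]. Speed limits (rad/s): [2.57, 2.57, 3.01, 3.14, 3.14, 3.14].

### API

Orientations are given as a unit quaternion [x, y, z, w].
In Python, from workcell import r, cams, spotter gives the robot as it stands.
- The arm moves only by the tool step_arm, never from a script. Its argument "moves" is a list of rows, each an object of numbers: "x", "y", "z": the shift along the world's x, y, z in mm; "ax", "ay", "az": the turn, a rotation vector about the world's x, y, z in degrees; "gripper": the opening, from -1 (shut) to 1 (fully open). A call has 1 to 10 rows; each row is the pose to reach, as a shift and turn from the pose commanded when the call began; what a row does not reach only later rows make up. A row lasts 1/12 s, in which the tool goes at most 41.7 mm and 7.16 degrees, less where a joint would pass 70% of its speed; a pose out of reach is approached as far as the arm can. A call with a gripper value outside its range is refused whole. The fingers move at their own pace and stop on an object; "squeeze" is the grip in N (left out, the last holds). Time passes only in rows, so rows that repeat a pose let the fingers close. It gives the time, the measured TCP pose, the force and the opening at its end, in the units of the state.
- r.state(): the state, without advancing time (a new reading comes with each control period).
- cams.get_image(name): name is "scene" or "top" or "wrist"; returns (picture, depth): 384x512x3 uint8, red, green, blue; 384x512 float32, mm along the optical axis (not along the pixel's ray), 0 where there is no reading.
- cams.calibration(name): a dict with "K" (3x3 intrinsics, pixels), "eye" and "rotation" of the camera in the world. Camera axes: x right, y down, z forward; pixel columns grow to the right and rows downward; lengths in mm; the calibration is good to about 2 mm. The wrist camera is an equidistant fisheye: a pixel r from the principal point sees the ray r / f radians off the axis. A picture is of the moment at which its call begins: read the wrist's pose just before it. calibration takes no time and is no camera call; for the wrist camera it gives the pose at the moment of the call.
- r.close_job(): hands the job in, once; it reports no verdict.
Trained networks look in the newest picture that a camera, given by its name, has taken for a name from the list of things; names that differ only in an ending like _2 or _b are one class to them, and where a whole thing is asked for, a point or a joint stands for the part that bears it (a point fixed in the world has none). Each returns a list of dicts, best first, with "score" (0 to 1); they miss things now and then, are a little off and sometimes report something else, mostly with a low value. They report only what shows in the picture. A call takes as long as a camera call.
- spotter.search_frame(camera, query): "centre" ([x, y, z] in mm, in the coordinates of the camera as it stood for that picture, good to about 4 mm: the middle of the surface that is visible of it).
- spotter.silhouettes(camera, query): "pixels" (384x512 bool, what is visible of it).
The state is a dict: "clock": time; "joint_positions": joint angles; "qvel": joint speeds; "joint_torque": joint torques, N m; "tcp_pos": TCP position; "orientation": TCP orientation; "ft_force": force on the tool from outside, world axes, zero at the start; "moment": the same for the moment, N m; "finger_gap": finger opening in mm.
Only numpy, scipy, OpenCV 4.12 (cv2) and the standard library are available. Lean on these libraries where they do the work, as an engineer would, in place of code of your own. Each camera call takes 0.05 s, during which the arm holds its last target. There are 200 camera calls.

## Working session

There is one attempt and no reset: what is moved stays moved. The work goes in short steps, Python scripts to look and compute and a tool call to move; the robot and the scene stay as the last step left them, time stands still between calls to the robot, and variables do not carry over. Pictures are saved under pics/ and viewed, about 8 in all and at most 12, crops included, and the job is handed in when it is done.

Besides the shell and the picture viewer there is one more tool, called after ">>>" as a command line: name --argument value ..., lists and objects as JSON in quotes. step_arm: Moves the arm, as the interface text tells. Its arguments: {"type":"object","properties":{"moves":{"type":"array","items":{"type":"object","properties":{"x":{"type":"number"},"y":{"type":"number"},"z":{"type":"number"},"ax":{"type":"number"},"ay":{"type":"number"},"az":{"type":"number"},"gripper":{"type":"number"}}}},"squeeze":{"type":"number"}},"required":["moves"]}

```bash
mkdir -p pics; cat > h.py <<'E'
import numpy as np, cv2
from workcell import r, cams, spotter
def W(cam,p,c=None):
    c=c or cams.calibration(cam); return np.array(c["eye"])+np.array(c["rotation"])@np.array(p)
def save(n,img): cv2.imwrite("pics/"+n,cv2.cvtColor(img,cv2.COLOR_RGB2BGR))
E
python3 - <<'E'
from h import *
ims=[]
for c in("scene","top"):
    i,d=cams.get_image(c); ims.append(i)
    np.savez("pics/"+c+".npz",i=i,d=d)
    cal=cams.calibration(c); print(c,np.round(cal["eye"]),np.round(cal["K"],1).tolist())
    for q in("blue_case","blue_lever","blue_bar","blue_keeper","grey_bar"):
        for o in spotter.search_frame(c,q)[:2]: print(c,q,round(o["score"],2),np.round(W(c,o["centre"],cal),1))
save("a.png",cv2.resize(np.vstack(ims),(600*0+512,768)) if 0 else cv2.resize(np.hstack(ims),(800,300)))
save("scene.png",cv2.resize(ims[0],(800,600)));save("top.png",cv2.resize(ims[1],(800,600)))
print(r.state()["clock"])
E
```

```text
scene [418. 137. 823.] [[421.3, 0.0, 258.8], [0.0, 421.3, 190.1], [0.0, 0.0, 1.0]]Traceback (most recent call last):
  File "<stdin>", line 8, in <module>
  File "h.py", line 4, in W
    c=c or cams.calibration(cam); return np.array(c["eye"])+np.array(c["rotation"])@np.array(p)
                                                            ~~~~~~~~~~~~~~~~~~~~~~~^~~~~~~~~~~~
ValueError: matmul: Input operand 1 has a mismatch in its core dimension 0, with gufunc signature (n?,k),(k,m?)->(n?,m?) (size 3 is different from 4)
```

Rotation is a quaternion; fix.

```bash
cat > h.py <<'E'
import numpy as np, cv2
from scipy.spatial.transform import Rotation as R
from workcell import r, cams, spotter
def W(cam,p,c=None):
    c=c or cams.calibration(cam); return np.array(c["eye"])+R.from_quat(c["rotation"]).apply(p)
def save(n,img): cv2.imwrite("pics/"+n,cv2.cvtColor(img,cv2.COLOR_RGB2BGR))
E
python3 - <<'E'
from h import *
for c in("scene","top"):
    i,d=cams.get_image(c)
    np.savez("pics/"+c+".npz",i=i,d=d)
    cal=cams.calibration(c); print(c,np.round(cal["eye"]),np.round(cal["K"],1).tolist())
    for q in("blue_case","blue_lever","blue_bar","blue_keeper","grey_bar"):
        for o in spotter.search_frame(c,q)[:2]: print(c,q,round(o["score"],2),np.round(W(c,o["centre"],cal),1))
    save(c+".png",cv2.resize(i,(800,600)))
print(r.state()["clock"])
E
```

```text
scene [418. 137. 823.] [[421.3, 0.0, 258.8], [0.0, 421.3, 190.1], [0.0, 0.0, 1.0]]
scene blue_case 0.89 [ 526.1 -179.2  148.4]
scene blue_lever 0.66 [ 526.6 -205.7  205.8]
scene blue_bar 0.66 [ 506.2 -203.3  227.7]
scene blue_keeper 0.95 [ 572.2 -174.1  147.7]
scene grey_bar 0.63 [529.2 158.  241.2]
top [421. -22. 922.] [[431.4, 0.0, 259.1], [0.0, 431.4, 194.1], [0.0, 0.0, 1.0]]
top blue_case 0.74 [ 526.7 -193.5  155.4]
top blue_lever 0.61 [ 529.6 -207.4  203.2]
top blue_bar 0.55 [ 511.4 -208.8  245.3]
top blue_keeper 0.85 [ 578.4 -189.4  150.6]
top grey_bar 0.78 [531.2 159.1 247.6]
0.7
```

View pics/top.png

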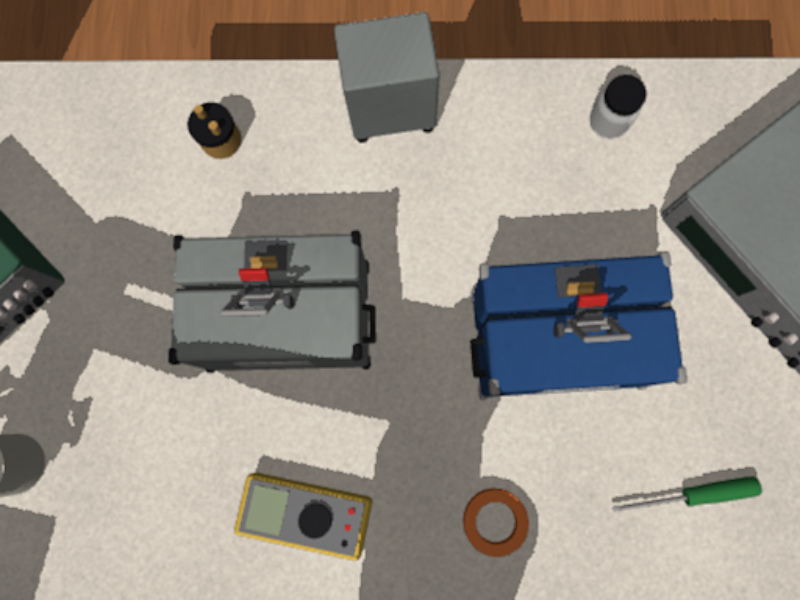

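View pics/scene.png

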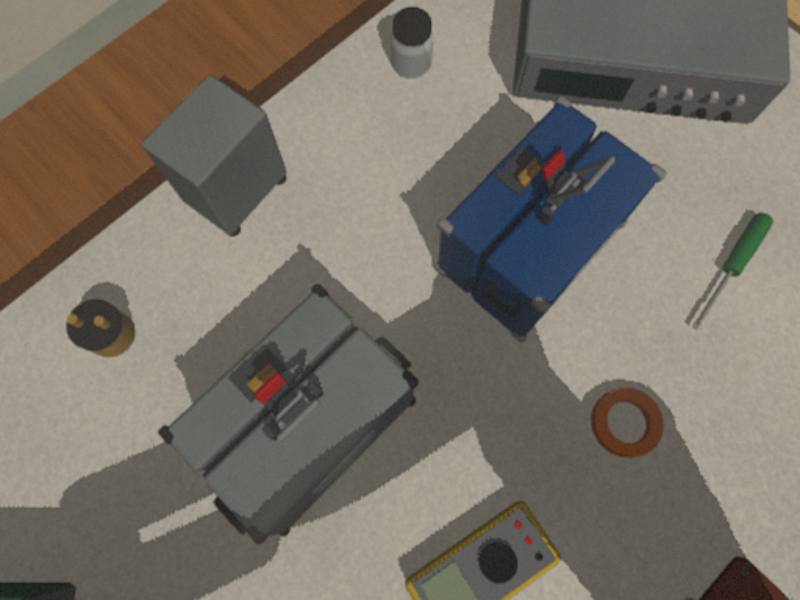

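The pictures show the grey case on the left (800×600 top view ~270,300). The blue case is on the right (~580,325), its lid on the far side (world +x), with the seam slightly yawed. The loop leans back toward the robot at ~(605,335), the red lever tip is at (593,300) and the brass keeper at (578,288).

```bash
python3 - <<'E'
from h import *
z=np.load("pics/top.npz");i,d=z["i"].astype(int),z["d"];c=cams.calibration("top");K=np.array(c["K"])
v,u=np.mgrid[:384,:512]
P=np.stack([(u-K[0,2])/K[0,0]*d,(v-K[1,2])/K[1,1]*d,d],-1);P=np.array(c["eye"])+R.from_quat(c["rotation"]).apply(P.reshape(-1,3)).reshape(P.shape)
blue=(i[...,2]>i[...,0]+35)&(abs(P[...,2]-150)<6)&(P[...,1]<0)
q=P[blue][:,:2].astype(np.float32);print(cv2.minAreaRect(q),np.median(P[blue][:,2]))
rect=cv2.boxPoints(cv2.minAreaRect(q));print(rect)
red=(i[...,0]>150)&(i[...,1]<80)&(P[...,1]<0)&(P[...,2]>170)
print("red",P[red].mean(0),P[red].min(0),P[red].max(0))
near=(np.hypot(P[...,0]-520,P[...,1]+205)<60)&(P[...,2]>222)
print("hi",near.sum(),P[near].mean(0),P[near].min(0),P[near].max(0))
br=(i[...,0]>130)&(i[...,1]>80)&(i[...,2]<80)&(np.hypot(P[...,0]-575,P[...,1]+190)<50)
print("brass",P[br].mean(0),P[br].min(0),P[br].max(0))
s=r.state();print(R.from_quat(s["orientation"]).as_matrix().round(3).tolist(),s["tcp_pos"],s["ft_force"])
E
```

```text
((534.0733642578125, -207.18528747558594), (148.18658447265625, 216.9117889404297), 3.9156925678253174) 150.98498013007543
[[ 452.74673 -104.0423 ]
 [ 467.55936 -320.44772]
 [ 615.4     -310.32828]
 [ 600.5874   -93.92285]]
red [ 548.96209274 -206.63727995  209.59787268] [ 543.84574705 -221.35953598  200.11377307] [ 554.3660756  -192.5882537   216.04384556]
hi 183 [ 506.24540197 -209.78912814  242.72920827] [ 499.9238847  -234.56831476  222.23062424] [ 519.12404126 -185.96773714  250.08337639]
brass [ 570.90822281 -196.58933739  161.75906192] [ 565.45296225 -202.36193767  157.13531876] [ 577.12560377 -191.29516445  168.14288869]
[[0.333, 0.943, 0.0], [0.943, -0.333, 0.0], [0.0, -0.0, -1.0]] [208.32795373 589.27628103 245.34177263] [ 0.02329191 -0.40237022 -0.14780336]
```

>>> step_arm --moves '[{"z":40,"gripper":-1},{"z":85,"az":3,"gripper":-1},{"x":13,"y":-40,"z":85,"az":6,"gripper":-1},{"x":26,"y":-78,"z":85,"az":9,"gripper":-1},{"x":38,"y":-116,"z":85,"az":12,"gripper":-1},{"x":51,"y":-154,"z":85,"az":15,"gripper":-1},{"x":64,"y":-192,"z":85,"az":18,"gripper":-1},{"x":77,"y":-230,"z":85,"az":21,"gripper":-1},{"x":90,"y":-268,"z":85,"az":23.4,"gripper":-1},{"x":102,"y":-306,"z":85,"az":23.4,"gripper":-1}]'

```text
validation failed for argument at $.mo...
```

>>> step_arm --moves '[{"x":13,"y":-38},{"x":26,"y":-76},{"x":39,"y":-114},{"x":52,"y":-152},{"x":65,"y":-190},{"x":78,"y":-228},{"x":91,"y":-266},{"x":104,"y":-304},{"x":117,"y":-342},{"x":130,"y":-380}]'

```text
validation failed for argument at $.mo...
```

>>> step_arm --moves '[{"x":13,"y":-38},{"x":26,"y":-76},{"x":39,"y":-114},{"x":39,"y":-114},{"x":39,"y":-114}]'

```text
validation failed for argument at $.mo...
```

>>> step_arm --moves '[{"x":0,"y":0,"z":40,"ax":0,"ay":0,"az":0,"gripper":-1},{"x":0,"y":0,"z":85,"ax":0,"ay":0,"az":3,"gripper":-1}]'

```text
clock: 0.87
tcp_pos: [207.4, 587.4, 323.7]
orientation: [0.801, 0.598, -0.004, 0.002]
ft_force: [0.6, 0.3, 0.1]
finger_gap: 63.9
```

>>> step_arm --moves '[{"x":13,"y":-38,"z":0,"ax":0,"ay":0,"az":3,"gripper":-1},{"x":26,"y":-76,"z":0,"ax":0,"ay":0,"az":6,"gripper":-1},{"x":39,"y":-114,"z":0,"ax":0,"ay":0,"az":9,"gripper":-1},{"x":52,"y":-152,"z":0,"ax":0,"ay":0,"az":12,"gripper":-1},{"x":65,"y":-190,"z":0,"ax":0,"ay":0,"az":15,"gripper":-1},{"x":78,"y":-228,"z":0,"ax":0,"ay":0,"az":18,"gripper":-1},{"x":91,"y":-266,"z":0,"ax":0,"ay":0,"az":20.4,"gripper":-1},{"x":104,"y":-304,"z":0,"ax":0,"ay":0,"az":20.4,"gripper":-1},{"x":117,"y":-342,"z":0,"ax":0,"ay":0,"az":20.4,"gripper":-1},{"x":130,"y":-380,"z":0,"ax":0,"ay":0,"az":20.4,"gripper":-1}]'

```text
clock: 1.7
tcp_pos: [338.4, 207.6, 327.3]
orientation: [0.682, 0.731, 0.001, 0.0]
ft_force: [1.0, 0.9, 0.4]
finger_gap: -0.2
```

>>> step_arm --moves '[{"x":13,"y":-38,"z":0,"ax":0,"ay":0,"az":0,"gripper":-1},{"x":26,"y":-76,"z":0,"ax":0,"ay":0,"az":0,"gripper":-1},{"x":39,"y":-114,"z":0,"ax":0,"ay":0,"az":0,"gripper":-1},{"x":52,"y":-152,"z":0,"ax":0,"ay":0,"az":0,"gripper":-1},{"x":65,"y":-190,"z":0,"ax":0,"ay":0,"az":0,"gripper":-1},{"x":78,"y":-228,"z":0,"ax":0,"ay":0,"az":0,"gripper":-1},{"x":91,"y":-266,"z":0,"ax":0,"ay":0,"az":0,"gripper":-1},{"x":104,"y":-304,"z":0,"ax":0,"ay":0,"az":0,"gripper":-1},{"x":117,"y":-342,"z":0,"ax":0,"ay":0,"az":0,"gripper":-1},{"x":130,"y":-380,"z":0,"ax":0,"ay":0,"az":0,"gripper":-1}]'

```text
clock: 2.53
tcp_pos: [468.5, -173.0, 327.2]
orientation: [0.683, 0.731, 0.0, 0.0]
ft_force: [0.9, 0.5, 0.4]
finger_gap: -0.3
```

>>> step_arm --moves '[{"x":11,"y":-40,"z":0,"ax":0,"ay":0,"az":0,"gripper":-1},{"x":11,"y":-40,"z":0,"ax":0,"ay":0,"az":0,"gripper":-1},{"x":11,"y":-40,"z":0,"ax":0,"ay":0,"az":0,"gripper":-1}]'

```text
clock: 2.78
tcp_pos: [479.1, -212.6, 326.1]
orientation: [0.684, 0.73, -0.0, -0.001]
ft_force: [0.1, 0.7, 0.2]
finger_gap: 0.1
```

```bash
python3 - <<'E'
from h import *
c=cams.calibration("wrist")
i,d=cams.get_image("wrist");save("w1.png",cv2.resize(i,(800,600)))
for q in("blue_lever","blue_bar","blue_keeper"):
    for o in spotter.search_frame("wrist",q)[:2]: print(q,round(o["score"],2),np.round(W("wrist",o["centre"],c),1))
E
```

```text
blue_lever 0.65 [ 506.2 -215.5  213.6]
blue_bar 0.96 [ 499.  -210.2  239.5]
blue_keeper 0.81 [ 574.1 -222.2  152. ]
```

View pics/w1.png

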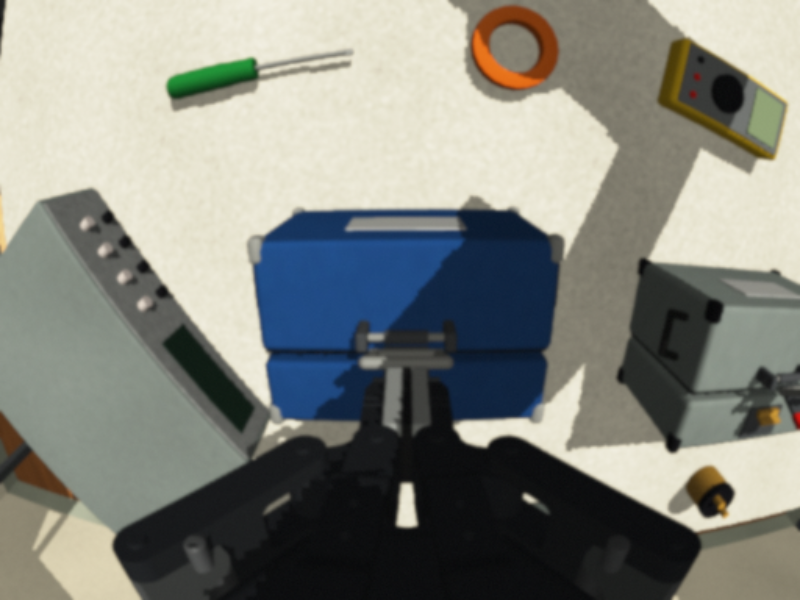

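Fingers at (405,400) sit square to and centred behind the bar (405,360). Descend, then push +x.

>>> step_arm --moves '[{"x":0,"y":1,"z":-40,"ax":0,"ay":0,"az":0,"gripper":-1},{"x":0,"y":1,"z":-70,"ax":0,"ay":0,"az":0,"gripper":-1},{"x":0,"y":1,"z":-83,"ax":0,"ay":0,"az":0,"gripper":-1},{"x":0,"y":1,"z":-83,"ax":0,"ay":0,"az":0,"gripper":-1}]'

```text
clock: 3.32
tcp_pos: [477.4, -207.5, 240.6]
orientation: [0.682, 0.731, -0.001, -0.003]
ft_force: [-0.2, 0.2, -0.3]
finger_gap: -0.2
```

>>> step_arm --moves '[{"x":8,"y":0.5,"z":0,"ax":0,"ay":0,"az":0,"gripper":-1},{"x":16,"y":1,"z":0,"ax":0,"ay":0,"az":0,"gripper":-1},{"x":24,"y":1.6,"z":0,"ax":0,"ay":0,"az":0,"gripper":-1},{"x":32,"y":2.2,"z":0,"ax":0,"ay":0,"az":0,"gripper":-1},{"x":40,"y":2.8,"z":0,"ax":0,"ay":0,"az":0,"gripper":-1},{"x":48,"y":3.3,"z":0,"ax":0,"ay":0,"az":0,"gripper":-1},{"x":56,"y":3.8,"z":0,"ax":0,"ay":0,"az":0,"gripper":-1},{"x":64,"y":4.3,"z":0,"ax":0,"ay":0,"az":0,"gripper":-1},{"x":70,"y":4.8,"z":0,"ax":0,"ay":0,"az":0,"gripper":-1},{"x":70,"y":4.8,"z":0,"ax":0,"ay":0,"az":0,"gripper":-1}]'

```text
clock: 4.15
tcp_pos: [550.3, -204.8, 243.7]
orientation: [0.682, 0.731, 0.0, -0.0]
ft_force: [0.5, 1.0, -0.2]
finger_gap: 0.1
```

```bash
python3 - <<'E'
from h import *
ims=[]
for c in("scene","top"):
    i,d=cams.get_image(c); cal=cams.calibration(c)
    for q in("blue_lever","blue_bar","blue_keeper"):
        for o in spotter.search_frame(c,q)[:1]: print(c,q,round(o["score"],2),np.round(W(c,o["centre"],cal),1))
    ims.append(cv2.resize(i[50:210,250:450] if c=="scene" else i[130:290,280:480],(400,320)))
save("p2.png",np.hstack(ims))
E
```

```text
scene blue_lever 0.97 [ 539.6 -198.4  183.8]
scene blue_bar 0.49 [ 568.1 -184.1  174.7]
scene blue_keeper 0.69 [ 570.2 -145.6  149.9]
top blue_keeper 0.96 [ 577.3 -133.7  149.4]
```

View pics/p2.png

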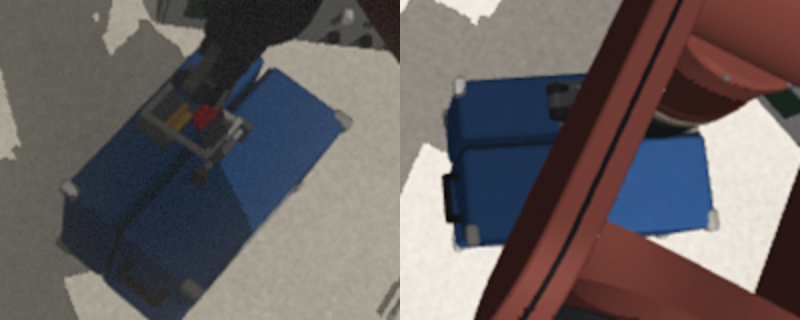

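The loop has fallen over the keeper: in the left crop the bar is at ~(150,110), beyond the brass at (178,118), with the lever still raised at (208,120). Next I go in front of the lever (lid side) and push it along its arc.

>>> step_arm --moves '[{"x":15,"y":0.5,"z":0,"ax":0,"ay":0,"az":0,"gripper":-1},{"x":30,"y":1,"z":0,"ax":0,"ay":0,"az":0,"gripper":-1},{"x":30,"y":1,"z":-14,"ax":0,"ay":0,"az":0,"gripper":-1},{"x":30,"y":1,"z":-27,"ax":0,"ay":0,"az":0,"gripper":-1},{"x":30,"y":1,"z":-27,"ax":0,"ay":0,"az":0,"gripper":-1}]'

```text
clock: 4.97
tcp_pos: [577.4, -203.1, 213.2]
orientation: [0.682, 0.731, -0.001, -0.003]
ft_force: [-0.4, 0.0, -1.1]
finger_gap: 0.1
```

>>> step_arm --moves '[{"x":-12,"y":-0.8,"z":0,"ax":0,"ay":0,"az":0,"gripper":-1},{"x":-23,"y":-1.6,"z":0,"ax":0,"ay":0,"az":0,"gripper":-1},{"x":-32,"y":-2.2,"z":3,"ax":0,"ay":0,"az":0,"gripper":-1},{"x":-41,"y":-2.8,"z":5,"ax":0,"ay":0,"az":0,"gripper":-1},{"x":-49,"y":-3.3,"z":5,"ax":0,"ay":0,"az":0,"gripper":-1},{"x":-57,"y":-3.9,"z":3,"ax":0,"ay":0,"az":0,"gripper":-1},{"x":-63,"y":-4.3,"z":1,"ax":0,"ay":0,"az":0,"gripper":-1},{"x":-69,"y":-4.7,"z":-2,"ax":0,"ay":0,"az":0,"gripper":-1},{"x":-69,"y":-4.7,"z":-2,"ax":0,"ay":0,"az":0,"gripper":-1}]'

```text
clock: 5.72
tcp_pos: [509.0, -208.7, 214.4]
orientation: [0.683, 0.731, -0.0, -0.0]
ft_force: [0.5, -0.8, -0.2]
finger_gap: 0.1
```

```bash
python3 - <<'E'
from h import *
i,d=cams.get_image("scene"); cal=cams.calibration("scene")
for q in("blue_lever","blue_bar"):
    for o in spotter.search_frame("scene",q)[:1]: print(q,round(o["score"],2),np.round(W("scene",o["centre"],cal),1))
save("p3.png",cv2.resize(i[50:210,250:450],(600,480),interpolation=cv2.INTER_CUBIC))
E
```

```text
blue_lever 0.61 [ 523.9 -193.2  173.3]
blue_bar 0.76 [ 545.5 -183.3  164.7]
```

View pics/p3.png

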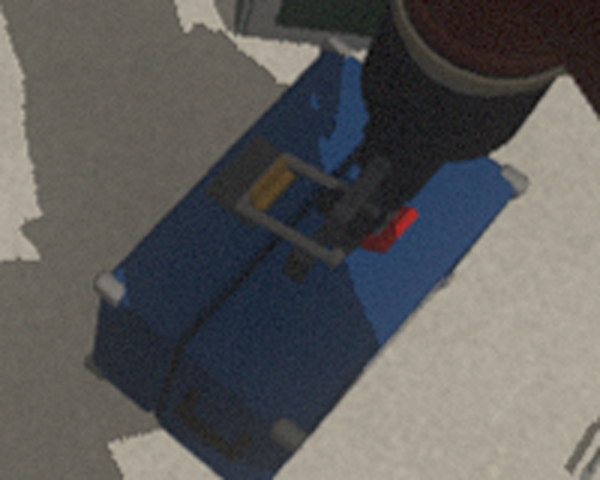

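The lever is swung back (red tip ~(390,230)) and the loop's bar lies just behind the keeper (~(265,185)). Pressing down.

>>> step_arm --moves '[{"x":-5,"y":-0.4,"z":-4,"ax":0,"ay":0,"az":0,"gripper":-1},{"x":-10,"y":-0.7,"z":-9,"ax":0,"ay":0,"az":0,"gripper":-1},{"x":-14,"y":-1,"z":-15,"ax":0,"ay":0,"az":0,"gripper":-1},{"x":-17,"y":-1.2,"z":-20,"ax":0,"ay":0,"az":0,"gripper":-1},{"x":-19,"y":-1.3,"z":-26,"ax":0,"ay":0,"az":0,"gripper":-1},{"x":-20,"y":-1.4,"z":-31,"ax":0,"ay":0,"az":0,"gripper":-1},{"x":-20,"y":-1.4,"z":-33,"ax":0,"ay":0,"az":0,"gripper":-1},{"x":-20,"y":-1.4,"z":-33,"ax":0,"ay":0,"az":0,"gripper":-1}]'

```text
clock: 6.53
tcp_pos: [489.6, -209.9, 183.4]
orientation: [0.682, 0.731, -0.0, -0.001]
ft_force: [-7.7, 3.2, 14.8]
finger_gap: -0.0
```

>>> step_arm --moves '[{"x":0,"y":0,"z":20,"ax":0,"ay":0,"az":0,"gripper":-1},{"x":0,"y":0,"z":60,"ax":0,"ay":0,"az":0,"gripper":-1},{"x":-20,"y":20,"z":100,"ax":0,"ay":0,"az":0,"gripper":-1},{"x":-50,"y":50,"z":130,"ax":0,"ay":0,"az":0,"gripper":-1},{"x":-80,"y":80,"z":150,"ax":0,"ay":0,"az":0,"gripper":-1},{"x":-100,"y":115,"z":150,"ax":0,"ay":0,"az":0,"gripper":-1},{"x":-100,"y":150,"z":150,"ax":0,"ay":0,"az":0,"gripper":-1},{"x":-100,"y":150,"z":150,"ax":0,"ay":0,"az":0,"gripper":-1}]'

```text
clock: 7.2
tcp_pos: [389.1, -56.5, 333.0]
orientation: [0.682, 0.732, 0.001, 0.001]
ft_force: [0.6, 0.5, 0.2]
finger_gap: 0.2
```

```bash
python3 - <<'E'
from h import *
o=(np.array([544,-206.5]),np.radians(3.9))
ims=[]
for c in("scene","top"):
    i,d=cams.get_image(c); cal=cams.calibration(c);K=np.array(cal["K"])
    for q in("blue_lever","blue_bar","grey_bar"):
        for s in spotter.search_frame(c,q)[:1]: print(c,q,round(s["score"],2),np.round(W(c,s["centre"],cal),1))
    v,u=np.mgrid[:384,:512]
    P=np.stack([(u-K[0,2])/K[0,0]*d,(v-K[1,2])/K[1,1]*d,d],-1);P=np.array(cal["eye"])+R.from_quat(cal["rotation"]).apply(P.reshape(-1,3)).reshape(P.shape)
    I=i.astype(int);red=(I[...,0]>110)&(I[...,1]<60)&(np.hypot(P[...,0]-480,P[...,1]+208)<70)&(d>0)
    print("red",red.sum(),P[red].mean(0) if red.any() else 0)
    ims.append(cv2.resize(i[50:210,250:450] if c=="scene" else i[130:290,280:480],(400,320)))
save("p4.png",np.hstack(ims));s=r.state();print(s["clock"],s["ft_force"])
E
```

```text
scene blue_lever 0.55 [ 511.5 -206.6  169.3]
scene blue_bar 0.55 [ 543.7 -203.1  159. ]
scene grey_bar 0.52 [528.5 160.5 241.7]
red 149 [ 476.21578482 -212.38551267  170.29154543]
top blue_bar 0.78 [ 550.5 -204.3  163.9]
top grey_bar 0.54 [525.5 157.8 246.2]
red 152 [ 478.83821172 -211.38696826  171.45854365]
7.6 [ 0.01955333 -0.70591264 -0.40431719]
```

View pics/p4.png

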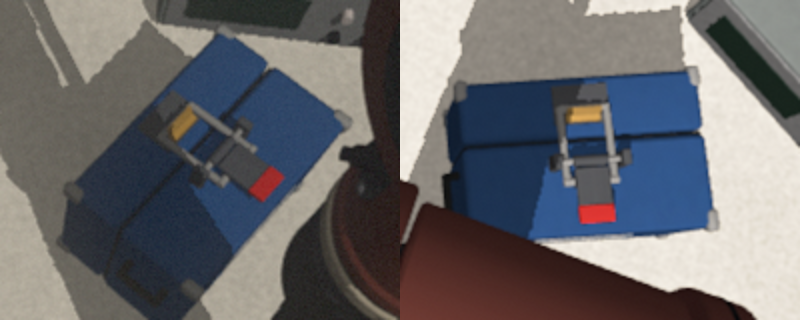

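The lever is flat (red tip at (597,213) in the top crop, z ≈ 170–171 mm), the bar lies beyond the brass keeper (585,112), and the seam is drawn in. The grey latch is unmoved.

```bash
python3 -c "
from workcell import r
print(r.close_job())"
```

```text
the job is handed in; nothing more can be done
None
```

The blue case is latched and the job is handed in; `close_job` reports no verdict. With the fingers shut, I pushed the wire loop over onto the keeper while the lever was still raised. I then swung the lever back and down until it met a firm stop at about 15 N, and backed the arm clear.

**Last checks, from the scene and top cameras:**
- **Lever:** flat. Its red tip reads z = 170–171 mm, where 169.5 mm is expected when closed.
- **Loop bar:** in the picture it lies beyond the brass keeper. The spotter's centres for it (z = 159 and 164 mm) seem to be the middle of the whole loop, so I did not measure the bar itself.
- **Lid:** it looks drawn in at the seam, but I did not measure its angle.
- **Grey loop:** within about 6 mm of where it started, which is close to the spotter's error.
- **Contact:** the arm touches nothing; the force reading is about 0.8 N with the arm in free air, close to its usual noise. The clock stood at 7.6 s of the 42 s allowed.

**Failed along the way:** two things went wrong before the arm had moved. My first script misread the camera rotation, and the first move calls were refused until every row listed all its fields.

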